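Find the cassette that did not latch

TASK

One of the four cassettes in the grey transport case has not caught on its hidden catch. Feel for it by pulling each gently (never straining a catch), take out the loose one and stand it upright on the floor of the black tray, without tipping the vials there; leave the three latched cassettes seated in the case.

Things in the scene. Friction and masses are not known exactly. Their poses are not given: they have to be found in the camera images.
- case: Grey open-topped transport case, fixed, 220 x 220 mm, 100 mm high, walls 5 mm. Origin: centre of its underside, z up. The cassettes' bodies stand on its black raised floor, 32 mm above its underside, at x = -50 or +50 mm, y = -40 or +40 mm in its frame, long sides along its x, tops 4 mm below the rim; feet hang through openings in it with 3 mm play all round.
- tray: Black open card tray, fixed, 122 mm (its x) by 262 mm (its y) outside, 47 mm high, walls 2 mm, inner floor 4 mm above its underside. Origin at the centre of its underside. Its middle and the end at its -y are empty; two vials stand 100 mm from its middle towards +y.
- cassette_0_mid (a point): One of 4 identical white cassettes (about 90 g). Point: on its upright axis, 43 mm above its underside, 43 mm below its top. x along its length, y across. From the underside: foot 64 x 30 mm, 6 mm high; waist 50 x 16 to 22 mm; body 80 x 44 from 22 to 60; centred on top a grip rib 56 long (x), 14 thick (y), from 60 to 86 mm: pinch it across y from above. Foot and waist hang hidden below the case's floor.
- cassette_1_mid (a point): One of 4 identical white cassettes (about 90 g). Point: on its upright axis, 43 mm above its underside, 43 mm below its top. x along its length, y across. From the underside: foot 64 x 30 mm, 6 mm high; waist 50 x 16 to 22 mm; body 80 x 44 from 22 to 60; centred on top a grip rib 56 long (x), 14 thick (y), from 60 to 86 mm: pinch it across y from above. Foot and waist hang hidden below the case's floor.
- cassette_2_mid (a point): One of 4 identical white cassettes (about 90 g). Point: on its upright axis, 43 mm above its underside, 43 mm below its top. x along its length, y across. From the underside: foot 64 x 30 mm, 6 mm high; waist 50 x 16 to 22 mm; body 80 x 44 from 22 to 60; centred on top a grip rib 56 long (x), 14 thick (y), from 60 to 86 mm: pinch it across y from above. Foot and waist hang hidden below the case's floor.
- cassette_3_mid (a point): One of 4 identical white cassettes (about 90 g). Point: on its upright axis, 43 mm above its underside, 43 mm below its top. x along its length, y across. From the underside: foot 64 x 30 mm, 6 mm high; waist 50 x 16 to 22 mm; body 80 x 44 from 22 to 60; centred on top a grip rib 56 long (x), 14 thick (y), from 60 to 86 mm: pinch it across y from above. Foot and waist hang hidden below the case's floor.
- catch_0 (a joint): Upward travel (m, 0 at rest) of a hidden spring catch under the case's floor; three hold a cassette, one is drawn back and stays at 0. A held cassette has 2 mm upward play, then lifts its catch: from 4 N, 1 mm per further 2 N; over 10 mm (24 N) is straining. The loose cassette just lifts out. Nothing visible shows which it is, it varies, and catch numbers say nothing about places.
- catch_1 (a joint): Upward travel (m, 0 at rest) of a hidden spring catch under the case's floor; three hold a cassette, one is drawn back and stays at 0. A held cassette has 2 mm upward play, then lifts its catch: from 4 N, 1 mm per further 2 N; over 10 mm (24 N) is straining. The loose cassette just lifts out. Nothing visible shows which it is, it varies, and catch numbers say nothing about places.
- catch_2 (a joint): Upward travel (m, 0 at rest) of a hidden spring catch under the case's floor; three hold a cassette, one is drawn back and stays at 0. A held cassette has 2 mm upward play, then lifts its catch: from 4 N, 1 mm per further 2 N; over 10 mm (24 N) is straining. The loose cassette just lifts out. Nothing visible shows which it is, it varies, and catch numbers say nothing about places.
- catch_3 (a joint): Upward travel (m, 0 at rest) of a hidden spring catch under the case's floor; three hold a cassette, one is drawn back and stays at 0. A held cassette has 2 mm upward play, then lifts its catch: from 4 N, 1 mm per further 2 N; over 10 mm (24 N) is straining. The loose cassette just lifts out. Nothing visible shows which it is, it varies, and catch numbers say nothing about places.
- vial_0_mid (a point): Closed glass vial with a white cap, 27 mm in diameter, 61 mm high, standing loose in the tray near the end at the tray's +y; the point is on its axis 30 mm above its underside.
- vial_1_mid (a point): Closed glass vial with a white cap, 27 mm in diameter, 61 mm high, standing loose in the tray near the end at the tray's +y; the point is on its axis 30 mm above its underside.
Things that resemble listed ones, but are neither listed nor needed, are in the scene too. Leave any green or pink look-alike of the part that bears cassette_1_mid alone.

How it is judged:
By the outcome, as a careful person would: the job done as asked, in the order asked, and still so for the second after the job is handed in, with the robot touching nothing.
It also fails if it takes over 64 s, if anything falls off the work surface, if the arm or the gripper's body presses on something with over 40 N, if the wrist force passes 120 N, or if a joint passes its speed limit or range.

ROBOT

A 7-joint arm with a two-finger parallel gripper is mounted at the origin on a cart in front of the work surface, level with it; the furniture and walls round the work are solid. World frame = base frame: x ahead of the robot, y to its left, z up, the work surface at z = 0. Lengths are in m, angles in rad, forces in N, time in s.
With the tool pointing down it reaches from about 0.35 to 0.9 m from the base axis. Payload 19.9 kg.
Tool frame: the origin (TCP) lies on the centre line of the jaws, within the pads' length; the fingertips stand 22 mm ahead of it and the grasp point (between the pads) lies 3 mm ahead of it; z points along the fingers, y is the line along which they close (so a half turn about z gives the same grasp; the last joint's range is limited). The gripper opens to 85 mm and grips with 20 to 120 N. Pads are 22 mm wide; open, the fingers measure 114 mm over their backs; the gripper's body (76 mm by 85 mm) begins 54 mm behind the grasp point. The pads swing forward as they close: fully open they stand 13 mm farther back than shut.
Start: joints at [-1.294, 0.417, -0.01, 1.614, 0.005, 1.111, -0.053], TCP at [0.196, 0.593, 0.253] pointing down, gripper open.
Joint ranges: [-2.81, 2.81], [-0.39, 2.02], [-1.27, 1.25], [0.06, 2.57], [-1.19, 4.33], [0.19, 2], [-2.82, 2.82]. Speed limits (rad/s): [1.89, 1.89, 2.39, 2.39, 3.01, 3.01, 3.01].

INTERFACE

Orientations are given as [roll, pitch, yaw] about the fixed x, y, z axes, in that order (R = Rz(yaw) Ry(pitch) Rx(roll)).
In Python, from bench import * gives the robot as it stands.
- The arm moves only by the tool apply_moves, never from a script. Its argument "series" is a list of rows, each an object with "gripper": the closure, from 0 (fully open) to 1 (shut); "linear": the shift along the tool's x, y, z in mm, a list of three; "rotation": the turn, a rotation vector about the tool's x, y, z in rad, a list of three. In form: [{"gripper": gripper, "linear": [tx, ty, tz], "rotation": [ax, ay, az]}, ...]. A call has 1 to 5 rows; each row shifts and turns the commanded pose from where the row before left it, along the tool's axes as they then stand; what a row does not reach is not made up. A row lasts 1/10 s, in which the tool goes at most 50 mm and 8.59 degrees, less where a joint would pass 70% of its speed; a pose out of reach is approached as far as the arm can. A call is refused whole if a number of a shift passes 50 or a number of a turn 0.15, either way. A call with a gripper value outside its range is refused whole. The fingers move at their own pace and stop on an object; "squeeze" is the grip in N (left out, the last holds). Time passes only in rows, so rows that do not move let the fingers close. It gives the time, the measured TCP pose, the force, the opening and the grip force at its end, in the units of the state.
- get_obs(): the state, without advancing time (a new reading comes with each control period).
- camera(name): name is "side" or "top"; returns a dict with "frame" (384x512x3 uint8, red, green, blue), "depth" (384x512 float32, m along the optical axis (not along the pixel's ray), 0 where there is no reading), "intrinsics" (3x3 intrinsics, pixels), "position" and "rotation" of the camera in the world. Camera axes: x right, y down, z forward; pixel columns grow to the right and rows downward; lengths in m; the calibration is good to about 2 mm. A picture is of the moment at which its call begins.
- finish_job(): hands the job in; it is judged then, once.
The state is a dict: "clock": time; "qpos": joint angles; "qd": joint speeds; "joint_torque": joint torques, N m; "eef_pos": TCP position; "ee_rot": TCP orientation; "ft_force": force on the tool from outside, world axes, zero at the start; "ft_torque": the same for the moment, N m; "gripper_width": finger opening in m; "gripper_force": force on a finger pad.
Only numpy, scipy, OpenCV 4.12 (cv2) and the standard library are available. Lean on these libraries where they do the work, as an engineer would, in place of code of your own. Each camera call takes 0.05 s, during which the arm holds its last target. There are 200 camera calls.

## Working session

There is one attempt and no reset: what is moved stays moved. The work goes in short steps, Python scripts to look and compute and a tool call to move; the robot and the scene stay as the last step left them, time stands still between calls to the robot, and variables do not carry over. Pictures are saved under pics/ and viewed, at most 10 in all, crops included, and the job is handed in when it is done.

Besides the shell and the picture viewer there is one more tool, called after "Emit:" by a JSON object that holds its "name" and its "arguments", one argument or row to a line. apply_moves: Moves the arm, as the interface text tells. Its arguments: {"type":"object","properties":{"series":{"type":"array"},"squeeze":{"type":"number"}},"required":["series"]}

```bash
mkdir -p pics && cat > h.py <<'E'
from bench import *
import numpy as np, cv2
from scipy.spatial.transform import Rotation as R
def pts(c):
    d=c["depth"];K=np.array(c["intrinsics"]);v,u=np.mgrid[:d.shape[0],:d.shape[1]]
    p=np.stack([(u-K[0,2])/K[0,0]*d,(v-K[1,2])/K[1,1]*d,d],-1)
    return p@np.array(c["rotation"]).T+np.array(c["position"])
def save(c,n): cv2.imwrite("pics/"+n,c["frame"][:,:,::-1])
E
python3 - <<'E'
from h import *
ims=[]
for n in("top","side"):
    c=camera(n); np.savez(n+".npz",**c); ims.append(c["frame"]); print(n,c["position"],c["rotation"],c["intrinsics"])
    save(c,n+"0.png")
print(get_obs())
E
```

```text
top [0.3559996  0.15936064 0.91052065] [-2.94629265 -0.02363454 -1.54978647] [[376.63897646   0.         255.95744346]
 [  0.         376.63897646 193.80593842]
 [  0.           0.           1.        ]]
side [0.40109838 0.96976836 0.3664601 ] [-1.9436434   0.00719572 -3.03018817] [[438.41313478   0.         257.66066762]
 [  0.         438.41313478 193.49787699]
 [  0.           0.           1.        ]]
{'clock': 0.1, 'qpos': array([-1.29350774,  0.41790338, -0.01031581,  1.61408607,  0.00469635,
        1.11067208, -0.05299338]), 'qd': array([-1.50387693e-03,  6.01790459e-05,  1.35995569e-03, -1.55393440e-03,
       -4.34336552e-04,  7.49708289e-04,  1.44260956e-03]), 'joint_torque': array([ 2.83477537e-03, -8.65808201e+01,  6.81275167e-01, -4.35634160e+01,
        1.92852941e-02,  4.94189633e-03,  1.58218900e-04]), 'eef_pos': array([0.19579915, 0.59325628, 0.25274128]), 'ee_rot': array([-3.14055035e+00,  7.44880537e-05,  2.82282869e+00]), 'ft_force': array([0.54924675, 0.32387317, 0.33927641]), 'ft_torque': array([-0.01742526,  0.02100691,  0.02023231]), 'gripper_force': 0.0, 'gripper_width': 0.0853935207286225}
```

View pics/top0.png

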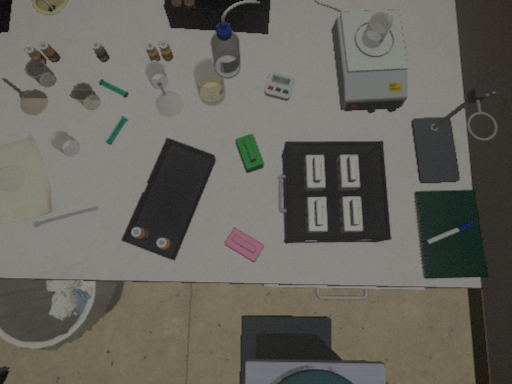

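View pics/side0.png

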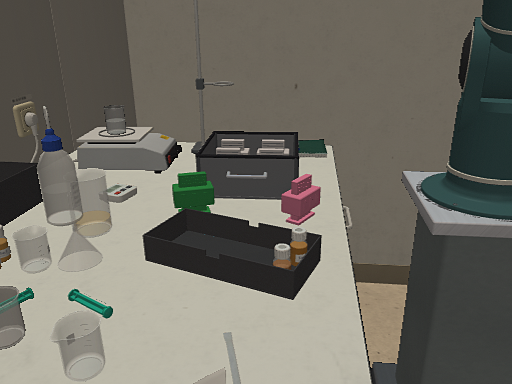

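The top view shows the case at about (335,192), with ribs at (316,172), (349,172), (318,214) and (352,214). The tray is at about (170,198), with vials at (138,232) and (163,243) at its lower end. The green (249,153) and pink (244,245) cassettes are decoys outside the case, so I'll leave them alone. In the side view, the case and tray rims look clear.

```bash
sed -i 's/np.array(c\["rotation"\])/R.from_euler("xyz",c["rotation"]).as_matrix()/' h.py && python3 - <<'E'
from h import *
c=dict(np.load("top.npz")); P=pts(c); f=c["frame"].astype(int); z=P[...,2]
print("table z",np.median(z[255:270,60:240]))
def rect(m,n):
    q=P[m][:,:2]; r=cv2.minAreaRect((q*1000).astype(np.float32)); print(n,m.sum(),r,"z",np.median(z[m]))
v,u=np.mgrid[:384,:512]
reg=(u>270)&(u<400)&(v>130)&(v<250)
m=reg&(abs(z-.1)<.006)&(f.sum(-1)<200); rect(cv2.erode(cv2.morphologyEx(m.astype(np.uint8),cv2.MORPH_OPEN,np.ones((2,2))),np.ones((1,1)))>0,"case")
w=((reg)&(f.min(-1)>120)&(z>.085)&(z<.103)).astype(np.uint8)
n,l,s,ce=cv2.connectedComponentsWithStats(w)
for i in range(1,n):
    if s[i,4]>15: rect(l==i,("rib",ce[i].round()))
w=(reg&(f.min(-1)>120)&(z>.055)&(z<.085)).astype(np.uint8)
n,l,s,ce=cv2.connectedComponentsWithStats(w)
for i in range(1,n):
    if s[i,4]>15: rect(l==i,("body",ce[i].round()))
reg=(u>110)&(u<225)&(v>130)&(v<265)
m=reg&(f.sum(-1)<150)&(z>.03)&(z<.055); rect(m,"trayrim")
m=reg&(f.sum(-1)<200)&(z<.012); rect(m,"trayfloor")
m=reg&(z>.055)&(z<.08)
n,l,s,ce=cv2.connectedComponentsWithStats(m.astype(np.uint8))
for i in range(1,n):
    if s[i,4]>8: rect(l==i,("vial",ce[i].round()))
im=c["frame"][130:270,110:400,::-1]; cv2.imwrite("pics/crop.png",cv2.resize(im,None,fx=2.7,fy=2.7,interpolation=2))
E
```

```text
table z 0.0005886802500352228
case 1263 ((516.4137573242188, -10.165023803710938), (262.989990234375, 385.6459045410156), 9.12622356414795) z 0.10005228844950553
('rib', array([317., 167.])) 112 ((581.7656860351562, 6.7386674880981445), (53.597843170166016, 11.80647087097168), 4.5479416847229) z 0.09705747851051144
('rib', array([353., 167.])) 106 ((584.5637817382812, -73.15194702148438), (52.21198272705078, 11.185050964355469), 1.8393268585205078) z 0.09705388121431618
('rib', array([319., 211.])) 122 ((482.90643310546875, 3.314392566680908), (53.729183197021484, 11.102208137512207), 3.7826151847839355) z 0.09684731757795684
('rib', array([356., 211.])) 118 ((484.48223876953125, -76.76043701171875), (53.80356216430664, 11.345342636108398), 1.1947386264801025) z 0.09678341359079207
('body', array([315., 172.])) 303 ((580.7060546875, 6.918922424316406), (74.5915756225586, 39.57124710083008), 2.3868415355682373) z 0.07099038672139912
('body', array([348., 172.])) 275 ((583.4743041992188, -72.35550689697266), (74.84513092041016, 39.692813873291016), 0.8794050812721252) z 0.0710144619944
[... 202 characters left out ...]
2608947753906, -76.24964904785156), (73.76847076416016, 40.03529739379883), 1.1775544881820679) z 0.07099598323867973
trayrim 609 ((516.7008056640625, 345.76605224609375), (121.5763168334961, 259.7132568359375), 70.79088592529297) z 0.039945198807193494
trayfloor 4582 ((539.503173828125, 411.8797607421875), (260.9435119628906, 260.1166076660156), 70.75533294677734) z 0.0037580497454605677
('vial', array([136., 231.])) 91 ((431.5202941894531, 409.611572265625), (20.75553321838379, 20.682939529418945), 6.339282035827637) z 0.06448819589055943
('vial', array([161., 242.])) 94 ((409.5751037597656, 351.884521484375), (21.92879867553711, 21.58964729309082), 47.33372497558594) z 0.06442067946205893
```

View pics/crop.png

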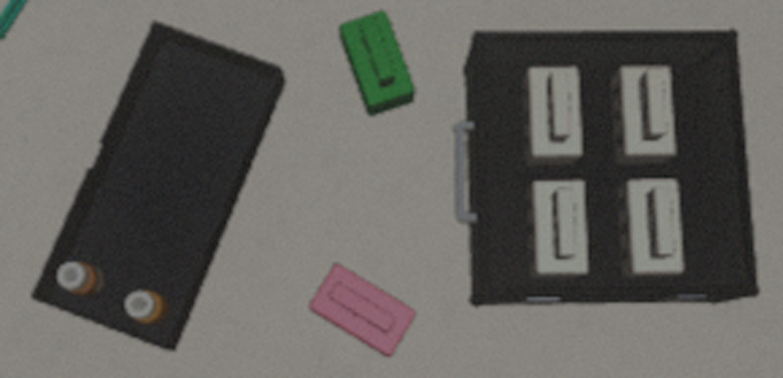

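The ribs check out at z≈97 mm, with 80 × 99 mm spacing and case yaw ≈ +0.035 rad. Tray centre is (517,346), its +y lies at 160.8°, and the vials are 102 mm from the centre. The crop shows four white cassettes in the case and the green and pink ones outside it. I'll start with rib C (483,3).

Emit:
{"name": "apply_moves", "arguments": {
  "series": [
    {"gripper":0,"linear":[0,0,0],"rotation":[0,0,-0.118]},
    {"gripper":0,"linear":[0,0,0],"rotation":[0,0,-0.118]},
    {"gripper":0,"linear":[0,0,0],"rotation":[0,0,-0.118]},
    {"gripper":0,"linear":[-16.6,-37.5,4],"rotation":[0,0,0]},
    {"gripper":0,"linear":[-16.6,-37.5,4],"rotation":[0,0,0]}
  ],
  "squeeze": 40
}}

```text
clock: 0.6
eef_pos: [0.2315, 0.5188, 0.2445]
ee_rot: [-3.141, -0.001, -3.105]
ft_force: [1.0, 0.1, 0.3]
gripper_width: 0.0856
gripper_force: 0.0
```

Emit:
{"name": "apply_moves", "arguments": {
  "series": [
    {"gripper":0.4,"linear":[-16.6,-37.5,4],"rotation":[0,0,0]},
    {"gripper":0.4,"linear":[-16.6,-37.5,4],"rotation":[0,0,0]},
    {"gripper":0.4,"linear":[-16.6,-37.5,4],"rotation":[0,0,0]},
    {"gripper":0.4,"linear":[-16.6,-37.5,4],"rotation":[0,0,0]},
    {"gripper":0.4,"linear":[-16.6,-37.5,4],"rotation":[0,0,0]}
  ]
}}

```text
clock: 1.1
eef_pos: [0.3216, 0.3335, 0.2251]
ee_rot: [-3.141, -0.0, -3.106]
ft_force: [1.7, -0.0, -0.2]
gripper_width: 0.0511
gripper_force: 0.0
```

Emit:
{"name": "apply_moves", "arguments": {
  "series": [
    {"gripper":0.4,"linear":[-16.6,-37.5,4],"rotation":[0,0,0]},
    {"gripper":0.4,"linear":[-16.6,-37.5,4],"rotation":[0,0,0]},
    {"gripper":0.4,"linear":[-16.6,-37.5,4],"rotation":[0,0,0]},
    {"gripper":0.4,"linear":[-16.6,-37.5,4],"rotation":[0,0,0]},
    {"gripper":0.4,"linear":[-16.6,-37.5,4],"rotation":[0,0,0]}
  ]
}}

```text
clock: 1.6
eef_pos: [0.4111, 0.1492, 0.2052]
ee_rot: [3.142, 0.0, -3.106]
ft_force: [1.2, 1.2, 0.4]
gripper_width: 0.0514
gripper_force: 0.0
```

Emit:
{"name": "apply_moves", "arguments": {
  "series": [
    {"gripper":0.4,"linear":[-16.6,-37.5,4],"rotation":[0,0,0]},
    {"gripper":0.4,"linear":[-16.6,-37.5,4],"rotation":[0,0,0]},
    {"gripper":0.4,"linear":[-16.6,-37.5,4],"rotation":[0,0,0]},
    {"gripper":0.4,"linear":[0,0,0],"rotation":[0,0,0]},
    {"gripper":0.4,"linear":[0,0,0],"rotation":[0,0,0]}
  ]
}}

```text
clock: 2.1
eef_pos: [0.4644, 0.0394, 0.193]
ee_rot: [-3.141, -0.001, -3.108]
ft_force: [-0.3, 0.8, 0.1]
gripper_width: 0.0517
gripper_force: 0.0
```

Emit:
{"name": "apply_moves", "arguments": {
  "series": [
    {"gripper":0.4,"linear":[-17.2,-36.7,0],"rotation":[0,0,0]},
    {"gripper":0.4,"linear":[0,0,30],"rotation":[0,0,0]},
    {"gripper":0.4,"linear":[0,0,30],"rotation":[0,0,0]},
    {"gripper":0.4,"linear":[0,0,0],"rotation":[0,0,0]},
    {"gripper":0.4,"linear":[0,0,0],"rotation":[0,0,0]}
  ]
}}

```text
clock: 2.6
eef_pos: [0.4828, 0.0048, 0.1338]
ee_rot: [-3.142, -0.001, -3.105]
ft_force: [0.7, 0.7, 1.2]
gripper_width: 0.0513
gripper_force: 0.0
```

```bash
python3 - <<'E'
from h import *
o=get_obs(); print(o["eef_pos"],o["ft_force"])
c=camera("side"); P=pts(c); im=c["frame"][110:210,180:320]
cv2.imwrite("pics/s1.png",cv2.resize(im[:,:,::-1],None,fx=5,fy=5,interpolation=2))
E
```

```text
[0.48281582 0.00476801 0.13379066] [0.65307183 0.65529179 1.20497383]
```

View pics/s1.png

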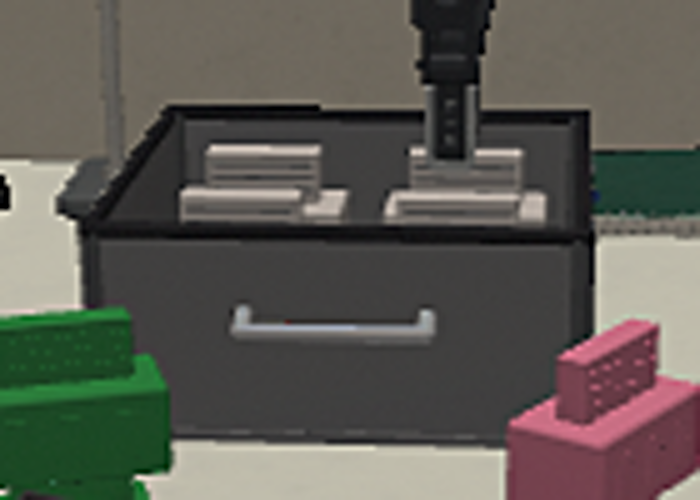

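The fingers stand over the near-x column, centred on its rib. I'll descend and grip.

Emit:
{"name": "apply_moves", "arguments": {
  "series": [
    {"gripper":0.4,"linear":[0,-1,20],"rotation":[0,0,0]},
    {"gripper":0.4,"linear":[0,0,19],"rotation":[0,0,0]},
    {"gripper":0.4,"linear":[0,0,0],"rotation":[0,0,0]},
    {"gripper":1,"linear":[0,0,0],"rotation":[0,0,0]},
    {"gripper":1,"linear":[0,0,0],"rotation":[0,0,0]}
  ]
}}

```text
clock: 3.15
eef_pos: [0.4838, 0.0032, 0.0958]
ee_rot: [3.141, 0.002, -3.106]
ft_force: [-0.3, 0.3, -0.4]
gripper_width: 0.023
gripper_force: 0.0
```

Emit:
{"name": "apply_moves", "arguments": {
  "series": [
    {"gripper":1,"linear":[0,0,0],"rotation":[0,0,0]},
    {"gripper":1,"linear":[0,0,0],"rotation":[0,0,0]},
    {"gripper":1,"linear":[0,0,0],"rotation":[0,0,0]}
  ]
}}

```text
clock: 3.45
eef_pos: [0.4835, 0.0033, 0.0951]
ee_rot: [3.141, 0.001, -3.106]
ft_force: [-2.5, 1.3, 10.3]
gripper_width: 0.0131
gripper_force: 44.1
```

Emit:
{"name": "apply_moves", "arguments": {
  "series": [
    {"gripper":1,"linear":[0,0,-2],"rotation":[0,0,0]},
    {"gripper":1,"linear":[0,0,-2],"rotation":[0,0,0]},
    {"gripper":1,"linear":[0,0,0],"rotation":[0,0,0]}
  ]
}}

```text
clock: 3.75
eef_pos: [0.4832, 0.003, 0.0987]
ee_rot: [-3.142, 0.0, -3.106]
ft_force: [0.6, 0.4, -1.0]
gripper_width: 0.013
gripper_force: 42.5
```

Emit:
{"name": "apply_moves", "arguments": {
  "series": [
    {"gripper":1,"linear":[0,0,-2],"rotation":[0,0,0]},
    {"gripper":1,"linear":[0,0,0],"rotation":[0,0,0]},
    {"gripper":1,"linear":[0,0,0],"rotation":[0,0,0]}
  ]
}}

```text
clock: 4.05
eef_pos: [0.483, 0.003, 0.1003]
ee_rot: [-3.141, 0.0, -3.106]
ft_force: [-0.2, -0.3, -0.1]
gripper_width: 0.0134
gripper_force: 42.5
```

Emit:
{"name": "apply_moves", "arguments": {
  "series": [
    {"gripper":1,"linear":[0,0,-2],"rotation":[0,0,0]},
    {"gripper":1,"linear":[0,0,-1],"rotation":[0,0,0]},
    {"gripper":1,"linear":[0,0,0],"rotation":[0,0,0]},
    {"gripper":1,"linear":[0,0,0],"rotation":[0,0,0]}
  ]
}}

```text
clock: 4.45
eef_pos: [0.4831, 0.003, 0.1033]
ee_rot: [-3.142, 0.0, -3.106]
ft_force: [0.4, -0.5, 0.2]
gripper_width: 0.013
gripper_force: 42.5
```

```bash
python3 - <<'E'
from h import *
o=get_obs(); print(o["eef_pos"],o["ft_force"],o["gripper_width"])
c=camera("side"); P=pts(c); im=c["frame"][110:210,180:320]
cv2.imwrite("pics/s2.png",cv2.resize(im[:,:,::-1],None,fx=5,fy=5,interpolation=2))
for _ in range(4): camera("side"); print(get_obs()["ft_force"])
E
```

```text
[0.48306584 0.00304707 0.10334689] [ 0.40552299 -0.48701535  0.16380714] 0.012990232921708079
[ 0.32095497 -0.80913062 -0.53817354]
[ 0.15643359  0.82564714 -1.14896172]
[ 0.32416717  0.87820191 -0.90818424]
[ 0.19711018 -0.88961947 -0.52289157]
```

View pics/s2.png

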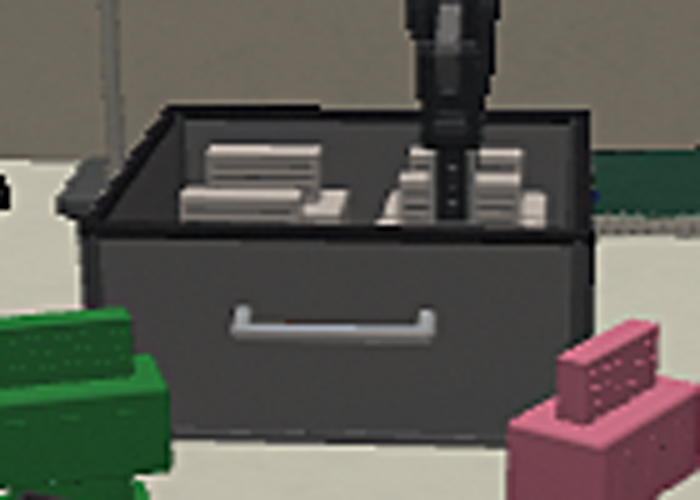

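The held rib has risen about 8 mm at ~0 N, apart from its own weight, so this one is loose. I'll lift it straight out.

Emit:
{"name": "apply_moves", "arguments": {
  "series": [
    {"gripper":1,"linear":[0,0,-8],"rotation":[0,0,0]},
    {"gripper":1,"linear":[0,0,-10],"rotation":[0,0,0]},
    {"gripper":1,"linear":[0,0,-10],"rotation":[0,0,0]},
    {"gripper":1,"linear":[0,0,0],"rotation":[0,0,0]}
  ]
}}

```text
clock: 5.1
eef_pos: [0.4839, 0.0031, 0.133]
ee_rot: [3.141, 0.003, -3.106]
ft_force: [0.4, -0.4, -1.2]
gripper_width: 0.0135
gripper_force: 42.5
```

Emit:
{"name": "apply_moves", "arguments": {
  "series": [
    {"gripper":1,"linear":[0,0,-15],"rotation":[0,0,0]},
    {"gripper":1,"linear":[0,0,-20],"rotation":[0,0,0]},
    {"gripper":1,"linear":[0,0,-20],"rotation":[0,0,0]},
    {"gripper":1,"linear":[0,0,-20],"rotation":[0,0,0]},
    {"gripper":1,"linear":[0,0,0],"rotation":[0,0,0]}
  ]
}}

```text
clock: 5.6
eef_pos: [0.4841, 0.0031, 0.2086]
ee_rot: [3.141, 0.004, -3.106]
ft_force: [-0.4, -0.0, -1.1]
gripper_width: 0.013
gripper_force: 42.6
```

Emit:
{"name": "apply_moves", "arguments": {
  "series": [
    {"gripper":1,"linear":[0,0,0],"rotation":[0,0,0.0925]},
    {"gripper":1,"linear":[0,0,0],"rotation":[0,0,0.0925]},
    {"gripper":1,"linear":[0,0,0],"rotation":[0,0,0.0925]},
    {"gripper":1,"linear":[0,0,0],"rotation":[0,0,0.0925]},
    {"gripper":1,"linear":[2,15,0],"rotation":[0,0,0]}
  ]
}}

```text
clock: 6.1
eef_pos: [0.4857, 0.0166, 0.2058]
ee_rot: [-3.141, -0.0, 2.801]
ft_force: [0.7, 0.5, -0.8]
gripper_width: 0.0131
gripper_force: 42.5
```

Emit:
{"name": "apply_moves", "arguments": {
  "series": [
    {"gripper":1,"linear":[5,32,0],"rotation":[0,0,0]},
    {"gripper":1,"linear":[5,32,0],"rotation":[0,0,0]},
    {"gripper":1,"linear":[5,32,0],"rotation":[0,0,0]},
    {"gripper":1,"linear":[5,32,0],"rotation":[0,0,0]},
    {"gripper":1,"linear":[5,32,0],"rotation":[0,0,0]}
  ]
}}

```text
clock: 6.6
eef_pos: [0.5149, 0.1785, 0.2057]
ee_rot: [-3.141, -0.0, 2.807]
ft_force: [0.1, 0.2, -0.2]
gripper_width: 0.0133
gripper_force: 42.5
```

Emit:
{"name": "apply_moves", "arguments": {
  "series": [
    {"gripper":1,"linear":[5,32,0],"rotation":[0,0,0]},
    {"gripper":1,"linear":[5,32,0],"rotation":[0,0,0]},
    {"gripper":1,"linear":[5,32,0],"rotation":[0,0,0]},
    {"gripper":1,"linear":[5,32,0],"rotation":[0,0,0]},
    {"gripper":1,"linear":[5,31,0],"rotation":[0,0,0]}
  ]
}}

```text
clock: 7.1
eef_pos: [0.5435, 0.3369, 0.2054]
ee_rot: [-3.141, -0.001, 2.807]
ft_force: [0.3, 0.2, -1.4]
gripper_width: 0.0133
gripper_force: 42.5
```

Emit:
{"name": "apply_moves", "arguments": {
  "series": [
    {"gripper":1,"linear":[0,0,0],"rotation":[0,0,0]},
    {"gripper":1,"linear":[0,0,0],"rotation":[0,0,0]}
  ]
}}

```text
clock: 7.3
eef_pos: [0.5433, 0.3358, 0.2052]
ee_rot: [-3.14, -0.001, 2.808]
ft_force: [0.3, 0.6, -1.3]
gripper_width: 0.0134
gripper_force: 42.6
```

```bash
python3 - <<'E'
from h import *
c=camera("side"); im=c["frame"][60:310,60:380]
cv2.imwrite("pics/s3.png",cv2.resize(im[:,:,::-1],None,fx=2.2,fy=2.2,interpolation=2))
E
```

```text
(no output)
```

View pics/s3.png

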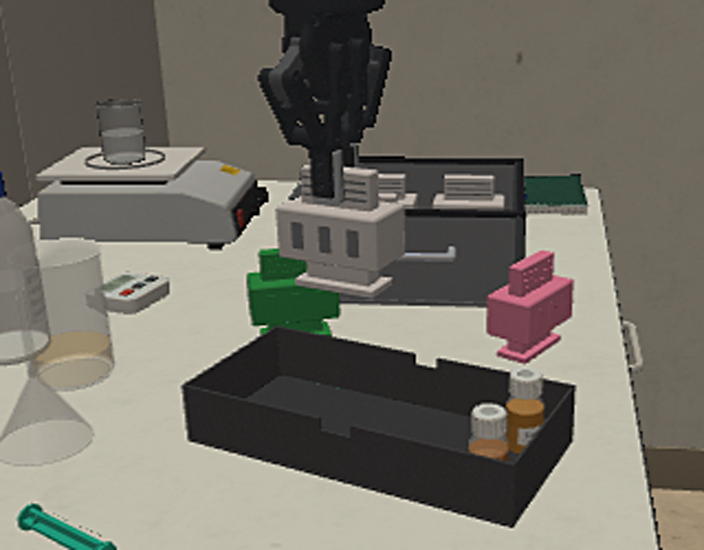

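The cassette hangs upright over the tray's empty part, aligned with it. I'll lower it now.

Emit:
{"name": "apply_moves", "arguments": {
  "series": [
    {"gripper":1,"linear":[0,0,30],"rotation":[0,0,0]},
    {"gripper":1,"linear":[0,0,30],"rotation":[0,0,0]},
    {"gripper":1,"linear":[0,0,25],"rotation":[0,0,0]},
    {"gripper":1,"linear":[0,0,15],"rotation":[0,0,0]},
    {"gripper":1,"linear":[0,0,8],"rotation":[0,0,0]}
  ]
}}

```text
clock: 7.85
eef_pos: [0.5435, 0.3346, 0.0972]
ee_rot: [-3.14, -0.001, 2.806]
ft_force: [0.5, 0.5, -0.3]
gripper_width: 0.0135
gripper_force: 42.6
```

Emit:
{"name": "apply_moves", "arguments": {
  "series": [
    {"gripper":1,"linear":[0,0,2],"rotation":[0,0,0]},
    {"gripper":1,"linear":[0,0,2],"rotation":[0,0,0]},
    {"gripper":1,"linear":[0,0,0],"rotation":[0,0,0]},
    {"gripper":1,"linear":[0,0,0],"rotation":[0,0,0]}
  ]
}}

```text
clock: 8.25
eef_pos: [0.544, 0.3358, 0.0951]
ee_rot: [3.141, 0.001, 2.807]
ft_force: [0.1, -0.0, -0.6]
gripper_width: 0.0134
gripper_force: 42.6
```

Emit:
{"name": "apply_moves", "arguments": {
  "series": [
    {"gripper":1,"linear":[0,0,1.5],"rotation":[0,0,0]},
    {"gripper":1,"linear":[0,0,1.5],"rotation":[0,0,0]},
    {"gripper":1,"linear":[0,0,0],"rotation":[0,0,0]}
  ]
}}

```text
clock: 8.55
eef_pos: [0.5436, 0.3355, 0.0911]
ee_rot: [-3.141, -0.0, 2.807]
ft_force: [-0.1, 0.6, -0.1]
gripper_width: 0.0131
gripper_force: 42.6
```

Emit:
{"name": "apply_moves", "arguments": {
  "series": [
    {"gripper":1,"linear":[0,0,1],"rotation":[0,0,0]},
    {"gripper":1,"linear":[0,0,0],"rotation":[0,0,0]},
    {"gripper":1,"linear":[0,0,0],"rotation":[0,0,0]}
  ]
}}

```text
clock: 8.85
eef_pos: [0.5437, 0.3356, 0.0903]
ee_rot: [-3.141, -0.0, 2.807]
ft_force: [0.6, 0.4, -0.4]
gripper_width: 0.0131
gripper_force: 42.6
```

Emit:
{"name": "apply_moves", "arguments": {
  "series": [
    {"gripper":1,"linear":[0,0,1],"rotation":[0,0,0]},
    {"gripper":1,"linear":[0,0,0],"rotation":[0,0,0]},
    {"gripper":1,"linear":[0,0,0],"rotation":[0,0,0]}
  ]
}}

```text
clock: 9.15
eef_pos: [0.5437, 0.3355, 0.0893]
ee_rot: [-3.141, 0.0, 2.807]
ft_force: [-0.5, 1.3, -1.0]
gripper_width: 0.0135
gripper_force: 42.6
```

```bash
python3 - <<'E'
from h import *
for _ in range(5): camera("side"); o=get_obs(); print(o["ft_force"],o["eef_pos"][2])
E
```

```text
[-0.27070409  0.02039543 -1.1126068 ] 0.08929883380268899
[-0.31919935 -0.16587956 -0.15790314] 0.08929150439789148
[-0.64936243 -0.10902282 -0.54309387] 0.08931437980566068
[-0.03023436 -0.19968994 -0.95728222] 0.08927307087443784
[-0.43019697  1.48891342 -0.77795026] 0.08930959803608852
```

Emit:
{"name": "apply_moves", "arguments": {
  "series": [
    {"gripper":1,"linear":[0,0,0.7],"rotation":[0,0,0]},
    {"gripper":1,"linear":[0,0,0],"rotation":[0,0,0]}
  ]
}}

```text
clock: 9.6
eef_pos: [0.5438, 0.3357, 0.0889]
ee_rot: [3.141, 0.0, 2.807]
ft_force: [-1.4, -0.9, 4.8]
gripper_width: 0.0134
gripper_force: 43.2
```

Emit:
{"name": "apply_moves", "arguments": {
  "series": [
    {"gripper":1,"linear":[0,0,0.7],"rotation":[0,0,0]},
    {"gripper":1,"linear":[0,0,0],"rotation":[0,0,0]}
  ]
}}

```text
clock: 9.8
eef_pos: [0.5439, 0.3359, 0.0889]
ee_rot: [3.141, 0.0, 2.807]
ft_force: [-4.5, -1.4, 14.4]
gripper_width: 0.0132
gripper_force: 44.7
```

Contact with the tray floor at z 0.0889, as expected. I'll ease off a little, release slowly and retreat.

Emit:
{"name": "apply_moves", "arguments": {
  "series": [
    {"gripper":1,"linear":[0,0,-0.8],"rotation":[0,0,0]},
    {"gripper":1,"linear":[0,0,0],"rotation":[0,0,0]},
    {"gripper":0.75,"linear":[0,0,0],"rotation":[0,0,0]},
    {"gripper":0.5,"linear":[0,0,0],"rotation":[0,0,0]},
    {"gripper":0.5,"linear":[0,0,0],"rotation":[0,0,0]}
  ]
}}

```text
clock: 10.3
eef_pos: [0.5436, 0.3355, 0.0885]
ee_rot: [-3.141, -0.0, 2.807]
ft_force: [-1.1, -0.2, 0.6]
gripper_width: 0.0426
gripper_force: 0.0
```

Emit:
{"name": "apply_moves", "arguments": {
  "series": [
    {"gripper":0.5,"linear":[0,0,-10],"rotation":[0,0,0]},
    {"gripper":0.5,"linear":[0,0,-20],"rotation":[0,0,0]},
    {"gripper":0.5,"linear":[0,0,-40],"rotation":[0,0,0]},
    {"gripper":0.5,"linear":[0,0,-40],"rotation":[0,0,0]},
    {"gripper":0.5,"linear":[0,0,-40],"rotation":[0,0,0]}
  ]
}}

```text
clock: 10.8
eef_pos: [0.5436, 0.3353, 0.2411]
ee_rot: [3.141, 0.0, 2.807]
ft_force: [0.6, 0.0, 0.5]
gripper_width: 0.043
gripper_force: 0.0
```

Emit:
{"name": "apply_moves", "arguments": {
  "series": [
    {"gripper":0.5,"linear":[0,0,-20],"rotation":[0,0,0]},
    {"gripper":0.5,"linear":[0,0,0],"rotation":[0,0,0]},
    {"gripper":0.5,"linear":[0,0,0],"rotation":[0,0,0]}
  ]
}}

```text
clock: 11.1
eef_pos: [0.5436, 0.3356, 0.2592]
ee_rot: [3.141, 0.0, 2.807]
ft_force: [0.5, -0.4, 0.1]
gripper_width: 0.0431
gripper_force: 0.0
```

```bash
python3 - <<'E'
from h import *
c=camera("side"); im=c["frame"][60:310,60:380]
cv2.imwrite("pics/s4.png",cv2.resize(im[:,:,::-1],None,fx=2.2,fy=2.2,interpolation=2))
E
```

```text
(no output)
```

View pics/s4.png

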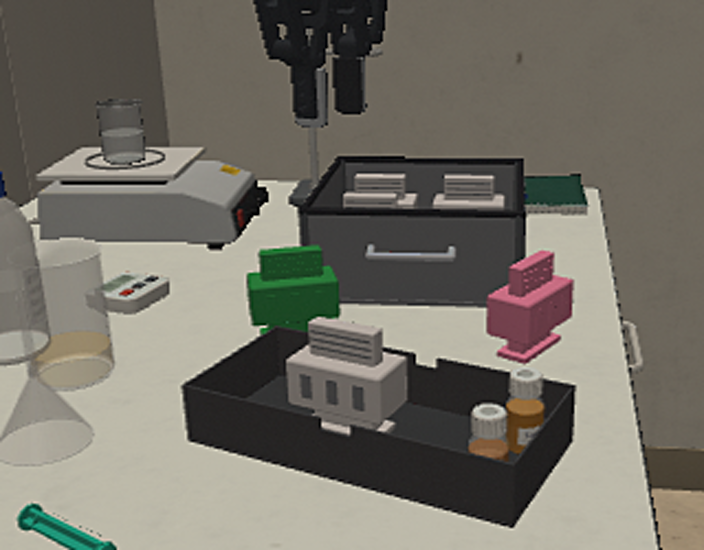

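The cassette stands upright on the tray floor at about (345,375). Both vials are upright, three cassettes remain seated in the case, and the gripper is clear.

```bash
python3 -c "
from bench import *
print(finish_job())"
```

```text
the job is handed in; nothing more can be done
None
```

I took the loose cassette out of the case and stood it upright on the tray floor, with both vials still standing; it was the first one I pulled, so I left the other three seated and untouched. The job is handed in.

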